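Feed a tongued bar under the drilling-jig bridge

TASK

Clear the wooden offcut out of the drilling jig into the grey scrap tray. Then feed the aluminium bar, narrow tongue first, along the jig's lane under the low bridge from the open end (the end with the flat rest), let go, take it again on the far side of the bridge and draw it on until its tongue butts against the tall stop block. Leave the oil can, the glass jar and the yellow drill-bit box alone.

Things in the scene. Friction and masses are not known exactly. Their poses are not given: they have to be found in the camera images.
- jig: Dark steel drilling jig fixed to the bench. Origin: centre of its underside, on the bench. The lane runs along its y axis through the origin. Base plate 72 (x) by 280 (y) by 10 mm high; its top is the lane floor, 10 mm above the bench. A low fence runs along the whole +x side, x = 20 to 34 mm, top 18 mm above the bench. A bridge spans its middle.
- jig_bridge (a point): Centre of the underside of the bridge's roof, 43 mm above the bench (33 mm above the lane floor). The bridge covers jig y = -35 to +35 mm; its posts leave a tunnel 40 mm wide (x = -20 to 20) and reach out to x = -36 and 36 mm. Roof top 55 mm above the bench; a drill bush 26 mm wide on it reaches 65 mm. Fingers do not fit under it.
- stop: Tall dark steel stop block, fixed to the bench across one end of the lane (which end varies), 44 mm across the lane, 30 mm along it, 45 mm high. Origin: centre of its underside; its axes are about the jig's, so the face that the tongue must touch is 15 mm from its origin towards the bridge. That face is 146 to 154 mm from the jig's origin.
- rest: Flat dark steel rest at the other, open end of the lane, 44 by 30 mm, 9.5 mm high, level with the lane floor. Origin: centre of its underside. The bar is fed from this end and passes over it.
- bar: Plain aluminium bar lying flat, 170 mm long overall along its x axis, 28 mm high. Origin: on the underside, at mid-length. From x = -85 to +40 mm it is 34 mm wide (y); from x = +40 to +85 mm it narrows to a tongue 20 mm wide. About 0.3 kg; centre of mass about x = -10 mm.
- bar_nose (a point): Centre of the bar's tongue end face, 14 mm above its underside, 85 mm from the bar's origin along its +x.
- bar_tail (a point): Centre of the bar's wide, square end face, 14 mm above its underside, 85 mm from the bar's origin along its -x.
- offcut: Pale wooden offcut left lying in the jig's lane, on the lane floor, on the +y side of the bridge: 30 mm (its x) by 70 mm (its y), 30 mm high. Origin: centre of its underside. About 0.06 kg.
- tray: Grey plastic scrap tray, fixed, open on top, 120 (x) by 160 (y) mm outside, 26 mm high, walls and floor 4 mm. Origin: centre of its underside.
- oilcan: Round can standing on the bench, 52 mm across, 110 mm high. Origin: centre of its underside. Bystander.
- jar: Glass jar with a dark lid standing on the bench, 60 mm across, 90 mm high. Origin: centre of its underside. Bystander.
- bitbox: Open yellow plastic drill-bit box, 90 by 140 mm, 30 mm high, with divisions. Origin: centre of its underside. Bystander.

How it is judged (in metres and radians):
On the way, in this order (a step that is already met when the one before it is completed fails the run):
1. the wooden offcut lies in the scrap tray, let go (x of offcut in the frame of tray between -0.056 and 0.056 m and y of offcut in the frame of tray between -0.076 and 0.076 m and z of offcut in the frame of tray below 0.035 m and linear speed of offcut below 0.02 m/s and contact force between offcut and the fingers below 0.1 N), for 0.2 s.
2. the bar lies flat in the lane, through under the bridge: tongue end at least 15 mm out on the stop's side, square end still at least 10 mm outside on the rest's side (x of bar_nose in the frame of jig between -0.012 and 0.012 m and z of bar_nose in the frame of jig below 0.03 m and angle between the x axis of bar and the y axis of jig, either way round below 0.1 rad and angle between bar's own z axis and vertical below 0.06 rad and ((y of stop in the frame of jig above 0.1 m and y of bar_nose in the frame of jig above 0.05 m and y of bar_tail in the frame of jig below -0.045 m) or (y of stop in the frame of jig below -0.1 m and y of bar_nose in the frame of jig below -0.05 m and y of bar_tail in the frame of jig above 0.045 m))), for 0.1 s.
At the end, for the whole second after the job is handed in: The bar lies flat in the lane, at rest and let go, its tongue end against the stop (gap under 3 mm), within about 0.1 rad of the lane's direction and within 12 mm of its middle line, so that its square end is under the bridge. The offcut lies at rest inside the scrap tray (x of offcut in the frame of tray between -0.056 and 0.056 m and y of offcut in the frame of tray between -0.076 and 0.076 m and z of offcut in the frame of tray below 0.035 m and x of bar_nose in the frame of jig between -0.012 and 0.012 m and z of bar_nose in the frame of jig below 0.03 m and angle between the x axis of bar and the y axis of jig, either way round below 0.1 rad and angle between bar's own z axis and vertical below 0.06 rad and y of bar_tail in the frame of jig between -0.032 and 0.032 m and horizontal distance between bar_nose and stop below 0.0185 m and linear speed of each of bar, offcut below 0.01 m/s); the robot touches nothing.
It fails at once if the oil can, jar or drill-bit box is moved more than 20 mm, or the can or jar is knocked over (distance of any of oilcan, bitbox, jar from where it was at the start of the episode above 0.02 m or angle between any of oilcan, jar's own z axis and vertical above 0.35 rad).
It also fails if it takes over 64 s, if anything falls off the work surface, if the arm or the gripper's body presses on something with over 40 N, if the wrist force passes 120 N, or if a joint passes its speed limit or range.

ROBOT

A 7-joint arm with a two-finger parallel gripper is mounted at the origin on the work surface. World frame = base frame: x ahead of the robot, y to its left, z up, the work surface at z = 0. Lengths are in mm, angles in degrees, forces in N, time in s.
With the tool pointing down it reaches from about 400 to 875 mm from the base axis. Payload 19.3 kg.
Tool frame: the origin (TCP) lies on the mounting face of the last link; the fingertips stand 173 mm ahead of it and the grasp point (between the pads) lies 155 mm ahead of it (r.tip_reach is the distance from the TCP to the fingertips, in mm); z points along the fingers, y is the line along which they close (so a half turn about z gives the same grasp; the last joint's range is limited). The gripper opens to 85 mm and grips with 20 to 120 N. Pads are 22 mm wide; open, the fingers measure 114 mm over their backs; the gripper's body (76 mm by 85 mm) begins 54 mm behind the grasp point. The pads swing forward as they close: fully open they stand 13 mm farther back than shut.
Start: joints at [64.675, 29.874, -2.08, 91.645, 1.215, 58.505, -6.463], TCP at [227.032, -582.302, 404.691] pointing down, gripper open.
Joint ranges: [-166.77, 166.77], [-17.47, 122.26], [-85.68, 81.53], [9.62, 139.38], [-72.42, 252.41], [9.2, 110.78], [-144.41, 144.41]. Speed limits (degrees/s): [108.29, 108.29, 136.94, 136.94, 172.46, 172.46, 172.46].

INTERFACE

Orientations are given as a 3x3 rotation matrix whose columns are the frame's x, y, z axes.
In Python, from station import r gives the robot as it stands.
- The arm moves only by the shell command python3 -m creep 'ROWS' [FORCE]. ROWS is JSON, a list that holds one entry, the list of rows, each a list of 7 numbers: the turn, a rotation vector about the tool's x, y, z in units of 2 rad (1.0 is 2 rad), then the shift along the tool's x, y, z in units of 150 mm (1.0 is 150 mm), then the opening, from -1 (shut) to 1 (fully open). A call has 1 to 12 rows; each row is the pose to reach, as a shift and turn from the pose commanded when the call began, along the tool's axes at that moment; what a row does not reach only later rows make up. A row lasts 1/8 s, in which the tool goes at most 62.5 mm and 10.7 degrees, less where a joint would pass 70% of its speed; a pose out of reach is approached as far as the arm can. A call with a number of a shift or a turn outside -1 to 1 is refused whole. A call with a gripper value outside its range is refused whole. The fingers move at their own pace and stop on an object; FORCE is the grip in N (left out, the last holds). Time passes only in rows, so rows that repeat a pose let the fingers close. It gives the time, the measured TCP pose, the force, the opening and the grip force at its end, in the units of the state.
- r.state(): the state, without advancing time (a new reading comes with each control period).
- r.capture(name): name is "side" or "top" or "wrist"; returns (picture, depth): 400x640x3 uint8, red, green, blue; 400x640 float32, mm along the optical axis (not along the pixel's ray), 0 where there is no reading.
- r.camera_params(name): a dict with "mtx" (3x3 intrinsics, pixels), "extrinsics" (4x4, takes a point from world to camera coordinates); the wrist camera has in their place "T_tool_cam" (4x4, takes a point from camera to tool coordinates, whose origin is the TCP and whose axes are the flange's). Camera axes: x right, y up, looking along -z (the intrinsics and any distortion apply to the point x, -y, -z); pixel columns grow to the right and rows downward; lengths in mm; the calibration is good to about 2 mm. The wrist camera is an equidistant fisheye: a pixel r from the principal point sees the ray r / f radians off the axis. A picture is of the moment at which its call begins: read the wrist's pose just before it. camera_params takes no time and is no camera call.
- r.job_done(): hands the job in; it is judged then, once.
The state is a dict: "time_s": time; "joint_positions": joint angles; "joint_velocities": joint speeds; "effort": joint torques, N m; "position": TCP position; "ee_rot": TCP orientation; "wrist_force": force on the tool from outside, world axes, zero at the start; "ft_torque": the same for the moment, N m; "opening": finger opening in mm; "finger_force": force on a finger pad.
Only numpy, scipy, OpenCV 4.12 (cv2) and the standard library are available. Lean on these libraries where they do the work, as an engineer would, in place of code of your own. Each camera call takes 0.05 s, during which the arm holds its last target. There are 200 camera calls.

## Working session

There is one attempt and no reset: what is moved stays moved. The work goes in short steps, Python scripts to look and compute and a shell command to move; the robot and the scene stay as the last step left them, time stands still between calls to the robot, and variables do not carry over. Pictures are saved under pics/ and viewed, at most 10 in all, crops included, and the job is handed in when it is done.

```bash
ls; mkdir -p pics; python3 - <<'E'
from station import r
import cv2,numpy as np
s=r.state();print(s['time_s'],s['position'],np.round(s['ee_rot'],3),s['opening'],r.tip_reach)
for n in ['top','side']:
    p,d=r.capture(n);cv2.imwrite(f'pics/{n}0.png',p[:,:,::-1]);np.save(f'pics/{n}0.npy',d)
    c=r.camera_params(n);print(n,c)
print(r.camera_params('wrist'))
E
```

```text
pics
0.0 [ 226.99332727 -582.19437222  404.11180438] [[ 0.932  0.363 -0.   ]
 [ 0.363 -0.932  0.001]
 [-0.    -0.001 -1.   ]] 85.23059223571592 173.4
top {'mtx': array([[364.54517576,   0.        , 317.76449969],
       [  0.        , 364.54517576, 200.9705389 ],
       [  0.        ,   0.        ,   1.        ]]), 'extrinsics': array([[-2.78282790e-02, -9.99600088e-01,  5.02513197e-03,
         1.89596615e+01],
       [ 9.79159959e-01, -2.62468348e-02,  2.01387385e-01,
        -5.03673924e+02],
       [-2.01174954e-01,  1.05246723e-02,  9.79498785e-01,
        -1.03569782e+03],
       [ 0.00000000e+00,  0.00000000e+00,  0.00000000e+00,
         1.00000000e+00]])}
side {'mtx': array([[467.03763677,   0.        , 312.45519249],
       [  0.        , 467.03763677, 200.14079233],
       [  0.        ,   0.        ,   1.        ]]), 'extrinsics': array([[ 9.88062398e-01, -1.53572503e-01, -1.21731160e-02,
        -5.11810045e+02],
       [ 1.19363276e-01,  7.13215644e-01,  6.90706778e-01,
        -1.26066902e+02],
       [-9.73915116e-02, -6.83914418e-01,  7.23032476e-01,
        -1.06781461e+03],
       [ 0.00000000e+00,  0.00000000e+00,  0.00000000e+00,
         1.00000000e+00]])}
{'mtx': array([[309.70691629,   0.        , 320.99127213],
       [  0.        , 309.70691629, 201.8273037 ],
       [  0.        ,   0.        ,   1.        ]]), 'T_tool_cam': array([[ 2.49606212e-04,  9.60801703e-01,  2.77236405e-01,
         6.99781839e+01],
       [ 9.99998986e-01, -6.28439719e-04,  1.27760996e-03,
         3.95638634e-01],
       [ 1.40175620e-03,  2.77235805e-01, -9.60800886e-01,
         2.94604721e+01],
       [ 0.00000000e+00,  0.00000000e+00,  0.00000000e+00,
         1.00000000e+00]])}
```

View pics/top0.png

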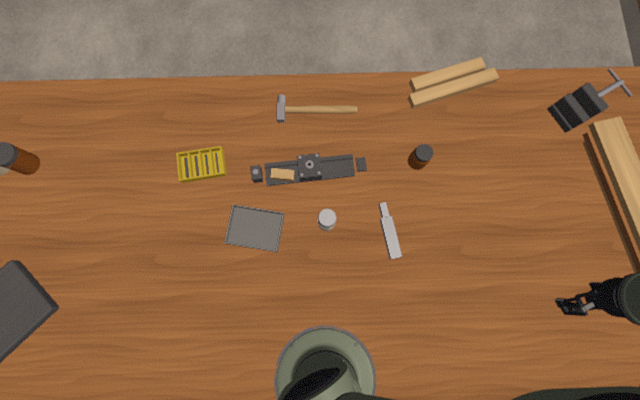

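View pics/side0.png

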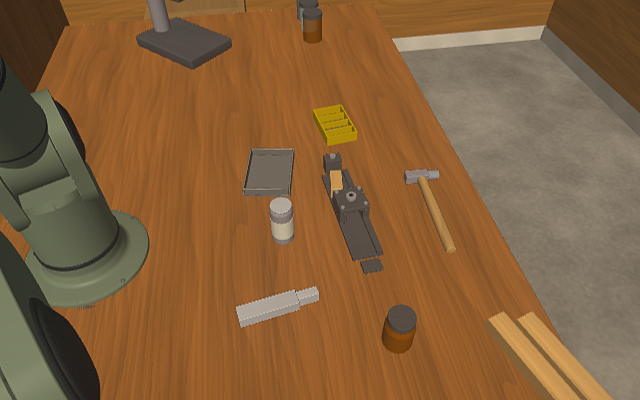

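The top view shows the bar at (390,230) with its tongue up-left, and the jig along y about (310,168). The stop is at (257,174), the rest at (361,164), the offcut at (283,174) and the tray at (255,229). The side view shows the same layout, with the bar at (278,306) and the offcut at (336,180).

```bash
cat > h.py <<'E'
import cv2,numpy as np
from station import r
def ray(name,uv,st=None):
    c=r.camera_params(name);K=c['mtx'];uv=np.atleast_2d(uv).astype(float)
    x=(uv[:,0]-K[0,2])/K[0,0];y=(uv[:,1]-K[1,2])/K[1,1]
    if name=='wrist':
        t=np.hypot(x,y)+1e-12;d=np.c_[x/t*np.sin(t),-y/t*np.sin(t),-np.cos(t)]
        T=np.eye(4);T[:3,:3]=st['ee_rot'];T[:3,3]=st['position'];M=T@c['T_tool_cam']
    else:
        d=np.c_[x,-y,-np.ones_like(x)];M=np.linalg.inv(c['extrinsics'])
    return M[:3,3],d@M[:3,:3].T
def plane(name,uv,z,st=None):
    o,d=ray(name,uv,st);return o+d*((z-o[2])/d[:,2])[:,None]
def toward(p,st=None):  # world displacement of tool -> units in tool axes
    st=st or r.state();return np.array(st['ee_rot']).T@np.asarray(p,float)/150
def blob(mask,near):
    cs,_=cv2.findContours(mask.astype(np.uint8),cv2.RETR_EXTERNAL,cv2.CHAIN_APPROX_NONE)
    cs=[c for c in cs if cv2.contourArea(c)>30]
    return min(cs,key=lambda c:-cv2.pointPolygonTest(c,near,True))
def rect(name,c,z,st=None):
    P=plane(name,c[:,0,:],z,st)[:,:2].astype(np.float32)
    (cx,cy),(w,h),a=cv2.minAreaRect(P)
    if w<h: w,h,a=h,w,a+90
    return np.round([cx,cy,w,h,(a+90)%180-90],1)   # long axis angle from world x
E
python3 - <<'E'
from h import *
for n,pts in dict(top=dict(bar=(390,235),off=(283,174),tray=(255,229),box=(200,152),bolt=(309,164),stop=(257,173),rest=(361,164),jar=(421,152),can=(327,216)),side=dict(bar=(270,309),off=(337,180),bolt=(351,195),stop=(333,160),rest=(371,267),jar=(400,318),can=(282,206))).items():
    p=cv2.imread(f'pics/{n}0.png');h=cv2.cvtColor(p,cv2.COLOR_BGR2HSV).astype(int)
    d=np.load(f'pics/{n}0.npy')
    for k,u in pts.items():
        o,dr=ray(n,u);f=dr@np.linalg.inv(r.camera_params(n)['extrinsics'])[:3,2]*-1
        print(n,k,h[u[1],u[0]],np.round(o+dr[0]*d[u[1],u[0]]/f[0],0))
    for k,z,m in [('bar',28,(h[...,1]<40)&(h[...,2]>120)),('off',40,(h[...,2]>170)&(h[...,1]>60)),('tray',26,(h[...,1]<60)&(h[...,2]>60)&(h[...,2]<140))]:
        if k in pts:
            try: print(n,k,rect(n,blob(m,pts[k]),z))
            except Exception as e: print(k,e)
E
```

```text
top bar [ 11  11 178] [ 399. -208.   29.]
top off [ 17 116 194] [593. 109.  41.]
top tray [ 17  34 121] [431. 199.   6.]
top box [ 23 191 159] [679. 373.  16.]
top bolt [90 13 20] [614.  28.  71.]
top stop [  3  19 121] [596. 187.  47.]
top rest [13 21 86] [ 628. -135.   11.]
top jar [12 15 86] [ 635. -303.   93.]
top can [  8  15 185] [449. -19. 109.]
top bar [ 415.7 -206.4  169.6   33.1   10.4]
top off [596.5 112.6  69.7  28.2  80.1]
top tray [433.1 197.8 160.6 118.9  79.1]
side bar [ 18  35 173] [ 398. -223.   29.]
side off [ 17 149 198] [598. 110.  39.]
side bolt [ 11 137  39] [615.  27.  66.]
side stop [14 50 87] [600. 179.  46.]
side rest [13 54 89] [ 626. -142.    8.]
side jar [14 57 85] [ 631. -317.   91.]
side can [ 16  33 179] [449. -23. 111.]
side bar [ 416.3 -214.7  168.4   47.3   10.1]
side off [593.4  98.3  89.2  28.7  81.8]
```

```bash
python3 -m creep '[[[0,0,0,0.35,-0.27,0,1],[0,0,0,0.7,-0.54,0,1],[0,0,0,0.955,-0.74,0,1],[0,0,0,0.955,-0.74,0,1]]]'
python3 -m creep '[[[0,0,0,0.35,-0.27,0,1],[0,0,0,0.7,-0.54,0,1],[0,0,0,0.955,-0.74,0,1],[0,0,0,0.955,-0.74,0,1]]]'
python3 -m creep '[[[0,0,0,0.35,-0.27,0,1],[0,0,0,0.7,-0.54,0,1],[0,0,0,0.955,-0.74,0,1],[0,0,0,0.955,-0.74,0,1]]]'
python3 -m creep '[[[0,0,-0.09,0.2,-0.15,0,1],[0,0,-0.18,0.4,-0.3,0,1],[0,0,-0.27,0.6,-0.45,0,1],[0,0,-0.36,0.8,-0.6,0,1],[0,0,-0.45,0.955,-0.74,0,1],[0,0,-0.512,0.955,-0.74,0,1],[0,0,-0.512,0.955,-0.74,0,1],[0,0,-0.512,0.955,-0.74,0,1]]]'
python3 - <<'E'
from h import *
import pickle
s=r.state();p,d=r.capture('wrist');cv2.imwrite('pics/w1.png',p[:,:,::-1]);pickle.dump((s,d),open('pics/w1.pkl','wb'))
print(s['time_s'],s['position'],np.round(s['ee_rot'],3))
E
```

```text
time_s: 0.6
position: [322.5, -423.6, 404.8]
ee_rot: [[0.93, 0.369, 0.001], [0.369, -0.93, 0.001], [0.001, -0.001, -1.0]]
wrist_force: [-0.4, -0.9, -0.2]
opening: 85.2
finger_force: 0.0
time_s: 1.1
position: [415.1, -268.6, 404.7]
ee_rot: [[0.93, 0.368, 0.0], [0.368, -0.93, 0.001], [0.001, -0.001, -1.0]]
wrist_force: [-0.9, -0.3, 0.3]
opening: 85.3
finger_force: 0.0
time_s: 1.6
position: [507.9, -113.4, 404.4]
ee_rot: [[0.93, 0.367, 0.0], [0.367, -0.93, 0.001], [0.001, -0.001, -1.0]]
wrist_force: [-0.4, -1.5, -0.1]
opening: 85.4
finger_force: 0.0
time_s: 2.6
position: [599.6, 38.0, 404.6]
ee_rot: [[0.179, 0.984, -0.0], [0.984, -0.179, -0.001], [-0.001, -0.0, -1.0]]
wrist_force: [0.3, -0.2, 0.5]
opening: 85.4
finger_force: 0.0
2.6 [599.62083507  38.00391153 404.5533068 ] [[ 0.179  0.984 -0.   ]
 [ 0.984 -0.179 -0.001]
 [-0.001 -0.    -1.   ]]
```

View pics/w1.png

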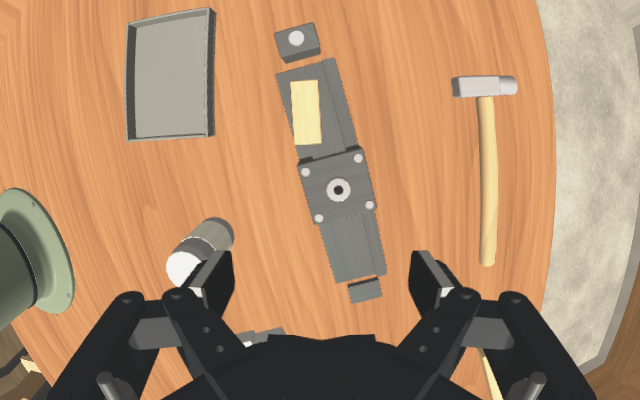

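The wrist view shows the offcut at (306,112), the bush at (338,190), the stop at (297,42) and the rest at (365,290). The jig's plate corners are at about (276,72), (335,283) and (386,272), and the way over the lane is clear.

```bash
python3 - <<'E'
from h import *
import pickle
s,d=pickle.load(open('pics/w1.pkl','rb'));p=cv2.imread('pics/w1.png');h=cv2.cvtColor(p,cv2.COLOR_BGR2HSV).astype(int)
print('off',rect('wrist',blob((h[...,0]>20)&(h[...,0]<35)&(h[...,2]>180)&(h[...,1]>50),(306,112)),40,s))
def P(u,z): return np.round(plane('wrist',u,z,s)[:,:2],1)
print('hsv',[h[v,u] for u,v in [(306,112),(300,75),(345,250),(375,235),(310,45),(365,290)]])
print('bush',P((338,190),65))
print('bolts mean',P([(306,172),(358,158),(370,205),(319,218)],56),P([(306,172),(358,158),(370,205),(319,218)],56).mean(0))
print('plate left',P([(276,72),(335,283)],10),'rightbot',P([(386,272)],18))
print('stop top',P([(275,34),(314,23),(320,40),(281,54)],45))
print('rest',P([(347,287),(378,278),(382,295),(351,303)],9.5))
# dark metal region in world at 10mm: left edge fit
m=(h[...,1]<60)&(h[...,2]<140);
L=[]
for v in list(range(78,140,3))+list(range(228,280,3)):
    c=[u for u in range(255,345) if m[v,u:u+5].all()]
    if c:L.append((c[0]-.5,v))
Q=plane('wrist',L,10,s)[:,:2].astype(np.float32)
for _ in range(2):
    vx,vy,x0,y0=cv2.fitLine(Q,cv2.DIST_HUBER,0,.01,.01).ravel();e=(Q-[x0,y0])@[-vy,vx];Q=Q[abs(e)<3]
print('left edge',np.degrees(np.arctan2(vy,vx)),x0,y0,np.round(e,1))
E
```

```text
off [595.8 112.8  68.7  28.6  83. ]
hsv [array([ 25,  73, 247]), array([ 20,  18, 128]), array([ 39,  13, 134]), array([ 23,  18, 129]), array([ 26,  15, 133]), array([ 34,  14, 132])]
bush [[615.2  28.3]]
bolts mean [[585.6  51.2]
 [641.6  56.3]
 [646.8   3.4]
 [589.8  -1.2]] [615.95   27.425]
plate left [[ 569.3  167.5]
 [ 591.  -113.1]] rightbot [[ 660.8 -105.1]]
stop top [[579.7 203.8]
 [622.4 207.6]
 [625.1 187.2]
 [582.1 180. ]]
rest [[ 606.2 -122.9]
 [ 650.1 -117.2]
 [ 653.  -146.6]
 [ 607.9 -150.9]]
left edge -84.90978 581.85 10.177885 [ 0.1  0.3  0.4  0.6 -0.4 -0.2 -0.1  0.1  0.2 -0.7 -0.6 -0.4  0.6 -0.5
 -0.4 -0.2 -0.1  0.   0.2  0.3  0.5  0.6 -0.5 -0.4  1.  -0.1 -0.   0.1
  0.3 -0.9]
```

```bash
python3 -m creep '[[[0,0,-0.022,0.25,-0.06,0.3,1],[0,0,-0.022,0.486,-0.114,0.6,1],[0,0,-0.022,0.486,-0.114,0.9,1],[0,0,-0.022,0.486,-0.114,0.9,1],[0,0,-0.022,0.486,-0.114,0.9,1]]]'
python3 - <<'E'
from h import *
import pickle
s=r.state();p,d=r.capture('wrist');cv2.imwrite('pics/w2.png',p[:,:,::-1])
h=cv2.cvtColor(p[:,:,::-1].copy(),cv2.COLOR_BGR2HSV).astype(int)
m=(h[...,0]>20)&(h[...,0]<35)&(h[...,2]>180)&(h[...,1]>50)
print(s['position'])
for u in [(320,200),(320,250),(310,230)]:
    try: print('off',rect('wrist',blob(m,u),40,s))
    except Exception as e: print(e)
E
```

```text
time_s: 3.28
position: [596.1, 113.7, 271.4]
ee_rot: [[0.132, 0.991, 0.002], [0.991, -0.132, 0.0], [0.0, 0.002, -1.0]]
wrist_force: [0.2, -0.1, 0.6]
opening: 85.7
finger_force: 0.0
[596.0881178  113.74685911 271.40915295]
off [596.1 113.   67.9  28.6  82.9]
off [596.1 113.   67.9  28.6  82.9]
off [596.1 113.   67.9  28.6  82.9]
```

View pics/w2.png

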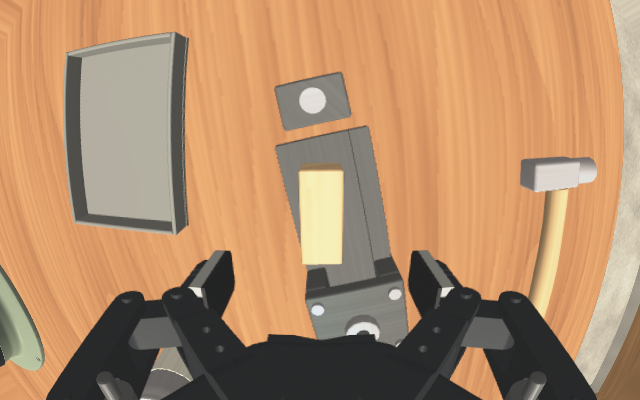

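```bash
python3 -m creep '[[[0,0,0,0,0,0.3,1],[0,0,0,0,0,0.54,1],[0,0,0,0,0,0.54,1],[0,0,0,0,0,0.54,-0.5],[0,0,0,0,0,0.54,-0.8],[0,0,0,0,0,0.54,-0.8],[0,0,0,0,0,0.54,-0.8],[0,0,0,0,0,0.54,-0.8]]]' 40
```

```text
time_s: 4.32
position: [595.8, 114.3, 189.9]
ee_rot: [[0.131, 0.991, 0.001], [0.991, -0.131, -0.0], [0.0, 0.001, -1.0]]
wrist_force: [-2.4, -1.2, 13.1]
opening: 29.3
finger_force: 39.6
```

```bash
python3 -m creep '[[[0,0,0,0,0,-0.3,-0.8],[0,0,0,0,0,-0.6,-0.8],[0,0,0,0.1,-0.3,-0.8,-0.8],[0,0,0,0.25,-0.65,-0.8,-0.8],[0,0,0,0.41,-0.95,-0.8,-0.8],[0,0,0,0.41,-0.95,-0.8,-0.8],[0,0,0,0.41,-0.95,-0.8,-0.8]]]'
python3 -m creep '[[[0,0,0,0,-0.19,0,-0.8],[0,0,0,0,-0.19,0.3,-0.8],[0,0,0,0,-0.19,0.6,-0.8],[0,0,0,0,-0.19,0.82,-0.8],[0,0,0,0,-0.19,0.82,-0.8],[0,0,0,0,-0.19,0.82,-0.8]]]'
```

```text
time_s: 5.2
position: [462.5, 193.7, 309.1]
ee_rot: [[0.131, 0.991, 0.001], [0.991, -0.131, -0.0], [0.0, 0.001, -1.0]]
wrist_force: [0.2, -0.1, -0.7]
opening: 29.4
finger_force: 40.4
time_s: 5.95
position: [434.5, 197.2, 185.7]
ee_rot: [[0.132, 0.991, 0.0], [0.991, -0.132, -0.0], [-0.0, 0.0, -1.0]]
wrist_force: [0.1, -0.2, 0.8]
opening: 29.4
finger_force: 44.2
```

```bash
python3 -m creep '[[[0,0,0,0,0,0,0.1],[0,0,0,0,0,0,0.1],[0,0,0,0,0,0,0.1],[0,0,0,0,0,0,0.1],[0,0,0,0,0,-0.3,0.1],[0,0,0,0,0,-0.7,0.1],[0,0,0,0,0,-1,0.1],[0,0,0,0,0,-1,1]]]'
python3 - <<'E'
from h import *
s=r.state();p,d=r.capture('top');q=p[:,:,::-1].copy();h=cv2.cvtColor(q,cv2.COLOR_BGR2HSV).astype(int)
cv2.imwrite('pics/t2.png',q);p,d=r.capture('wrist');cv2.imwrite('pics/w3.png',p[:,:,::-1])
h=cv2.cvtColor(p[:,:,::-1].copy(),cv2.COLOR_BGR2HSV).astype(int)
m=(h[...,0]>20)&(h[...,0]<35)&(h[...,2]>180)&(h[...,1]>50)
print(s['position'],rect('wrist',blob(m,(320,230)),34,s))
E
python3 -m creep '[[[0,0,0,-0.3,0,0,1],[0,0,0,-0.7,0,0,1],[0,0,0,-0.913,0,0,1],[0,0,0,-0.913,0,0,1]]]'
python3 -m creep '[[[0,0,0,-0.4,0,0,1],[0,0,0,-0.8,0,0,1],[0,0,0,-0.913,0,0,1],[0,0,0,-0.913,0,0,1]]]'
python3 -m creep '[[[0,0,0.09,-0.2,0,0,1],[0,0,0.18,-0.4,0,0,1],[0,0,0.27,-0.6,0,0,1],[0,0,0.36,-0.8,0,0,1],[0,0,0.45,-0.913,0,0,1],[0,0,0.54,-0.913,0,0,1],[0,0,0.628,-0.913,0,0,1],[0,0,0.628,-0.913,0,0,1],[0,0,0.628,-0.913,0,0,1]]]'
python3 - <<'E'
from h import *
import pickle
s=r.state();p,d=r.capture('wrist');cv2.imwrite('pics/w4.png',p[:,:,::-1]);pickle.dump((s,d),open('pics/w4.pkl','wb'))
E
```

```text
time_s: 6.95
position: [434.5, 197.8, 338.7]
ee_rot: [[0.131, 0.991, 0.005], [0.991, -0.131, 0.002], [0.002, 0.005, -1.0]]
wrist_force: [0.7, 0.6, -0.6]
opening: 63.9
finger_force: 0.0
[434.50131108 197.78510163 338.66675807] [434.9 195.7  68.7  28.5  82.4]
time_s: 7.55
position: [415.6, 59.8, 334.7]
ee_rot: [[0.134, 0.991, -0.002], [0.991, -0.134, -0.001], [-0.001, -0.002, -1.0]]
wrist_force: [0.2, 0.3, -0.6]
opening: 85.4
finger_force: 0.0
time_s: 8.05
position: [398.2, -74.2, 335.1]
ee_rot: [[0.132, 0.991, -0.001], [0.991, -0.132, 0.0], [0.0, -0.001, -1.0]]
wrist_force: [-0.7, 0.6, -0.1]
opening: 85.6
finger_force: 0.0
time_s: 9.18
position: [380.8, -208.8, 335.5]
ee_rot: [[0.982, 0.188, -0.0], [0.188, -0.982, 0.0], [-0.0, -0.0, -1.0]]
wrist_force: [-0.3, 0.3, -0.7]
opening: 85.3
finger_force: 0.0
```

View pics/w4.png

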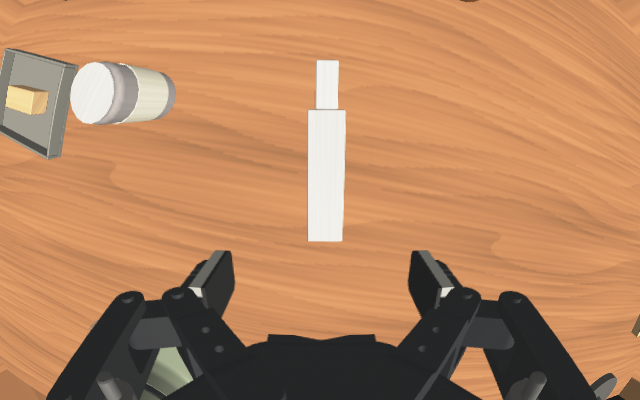

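The offcut lies in the tray (left edge of the picture). The bar is at (326,150), its tongue up to (327,60) and its tail at (325,241).

```bash
python3 - <<'E'
from h import *
import pickle
s,d=pickle.load(open('pics/w4.pkl','rb'));p=cv2.imread('pics/w4.png');h=cv2.cvtColor(p,cv2.COLOR_BGR2HSV).astype(int)
m=(h[...,1]<40)&(h[...,2]>180)
c=blob(m,(326,170));q=rect('wrist',c,28,s);print(q)
a=np.radians(q[4]);u=np.array([np.cos(a),np.sin(a)])
for k in (-60,-50):
    g=q[:2]+k*u;print(k,g,np.hypot(*g),toward([*(g-s['position'][:2]),0],s))
print(np.degrees(np.arctan2(s['ee_rot'][1][0],s['ee_rot'][0][0])))
# stop from w2: pose of that picture
E
```

```text
[ 416.3 -206.8  169.    33.1   10.3]
-60 [ 357.26689772 -217.52813291] 418.2799598538273 [-1.64940053e-01  2.72697323e-02  2.94031350e-05]
-50 [ 367.1057481  -215.74011076] 425.80561959588175 [-9.82765717e-02  2.79212214e-02  1.33851809e-05]
10.859927384543292
```

```bash
python3 -m creep '[[[0,0,0.004,-0.165,0.027,0.3,1],[0,0,0.004,-0.165,0.027,0.6,1],[0,0,0.004,-0.165,0.027,0.7,1],[0,0,0.004,-0.165,0.027,0.7,1]]]'
python3 -m creep '[[[0,0,0,0,0,0.2,1],[0,0,0,0,0,0.323,1],[0,0,0,0,0,0.323,1],[0,0,0,0,0,0.323,-0.5],[0,0,0,0,0,0.323,-0.8],[0,0,0,0,0,0.323,-0.8],[0,0,0,0,0,0.323,-0.8],[0,0,0,0,0,0.323,-0.8]]]' 110
```

```text
time_s: 9.72
position: [356.6, -218.0, 229.9]
ee_rot: [[0.984, 0.177, -0.002], [0.177, -0.984, 0.001], [-0.002, -0.002, -1.0]]
wrist_force: [0.6, 0.5, 0.2]
opening: 85.4
finger_force: 0.0
time_s: 10.72
position: [356.8, -218.3, 183.2]
ee_rot: [[0.985, 0.175, 0.001], [0.175, -0.985, -0.001], [0.001, 0.001, -1.0]]
wrist_force: [-3.2, 1.9, 28.2]
opening: 31.2
finger_force: 107.3
```

```bash
python3 -m creep '[[[0,0,0,0,0,-0.15,-0.8],[0,0,0,0,0,-0.4,-0.8],[0,0,0,0,0,-0.7,-0.8],[0,0,0,0,0,-1,-0.8],[0,0,0,0,0,-1,-0.8]]]'
python3 -m creep '[[[0,0,0,0.3,0,0,-0.8],[0,0,0,0.6,-0.01,0,-0.8],[0,0,0,0.94,-0.013,0,-0.8],[0,0,0,0.94,-0.013,0,-0.8]]]'
python3 -m creep '[[[0,0,-0.05,0.25,0,0,-0.8],[0,0,-0.14,0.5,-0.01,0,-0.8],[0,0,-0.23,0.75,-0.013,0,-0.8],[0,0,-0.32,0.94,-0.013,0,-0.8],[0,0,-0.41,0.94,-0.013,0,-0.8],[0,0,-0.5,0.94,-0.013,0,-0.8],[0,0,-0.59,0.94,-0.013,0,-0.8],[0,0,-0.68,0.94,-0.013,0,-0.8],[0,0,-0.735,0.94,-0.013,0,-0.8],[0,0,-0.735,0.94,-0.013,0,-0.8],[0,0,-0.735,0.94,-0.013,0,-0.8]]]'
python3 - <<'E'
from h import *
import pickle
s=r.state();p,d=r.capture('wrist');cv2.imwrite('pics/w5.png',p[:,:,::-1]);pickle.dump((s,d),open('pics/w5.pkl','wb'))
E
```

```text
time_s: 11.35
position: [357.0, -218.5, 334.9]
ee_rot: [[0.985, 0.174, 0.005], [0.174, -0.985, -0.002], [0.004, 0.003, -1.0]]
wrist_force: [-0.2, 0.4, -2.5]
opening: 31.5
finger_force: 110.9
time_s: 11.85
position: [497.6, -190.1, 330.6]
ee_rot: [[0.984, 0.178, -0.0], [0.178, -0.984, 0.001], [-0.0, -0.001, -1.0]]
wrist_force: [-1.1, 0.1, -2.7]
opening: 31.4
finger_force: 110.9
time_s: 13.22
position: [633.3, -165.2, 331.6]
ee_rot: [[-0.072, 0.997, -0.001], [0.997, 0.072, 0.0], [0.0, -0.001, -1.0]]
wrist_force: [0.3, 0.3, -2.4]
opening: 31.7
finger_force: 110.7
```

View pics/w5.png

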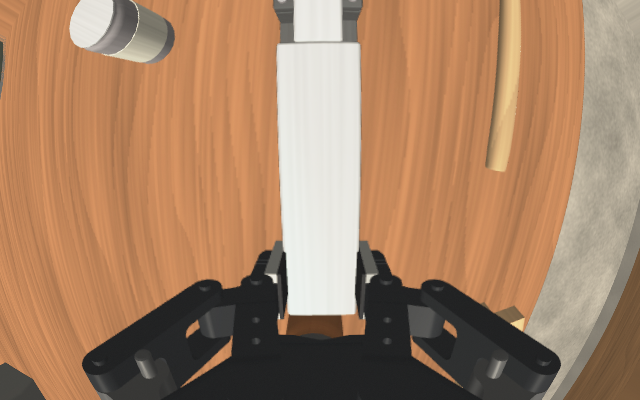

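The bar is held straight, with its shoulder at row 43 and its tail at row 314, centred on about column 320. The jig is mostly hidden behind it. I'll use the held bar to check the camera-to-tool bias across the lane.

```bash
python3 - <<'E'
from h import *
import pickle
s,d=pickle.load(open('pics/w5.pkl','rb'));p=cv2.imread('pics/w5.png');h=cv2.cvtColor(p,cv2.COLOR_BGR2HSV).astype(int)
m=(h[...,1]<40)&(h[...,2]>175);R=np.array(s['ee_rot']);zt=28+s['position'][2]-183.2
rows=[]
for v in range(55,235,15):
    u=np.where(m[v,250:400])[0]+250
    q=(plane('wrist',[(u.min()-.5,v),(u.max()+.5,v)],zt,s)-s['position'])@R
    rows.append([q[:,0].mean(),q[:,1].mean(),np.ptp(q[:,1])])
rows=np.array(rows);f=np.polyfit(rows[:,0],rows[:,1],1)
print(np.round(rows[::3],1),'bar in tool: angle',np.degrees(np.arctan(f[0])),'y at grip',f[1])
q=(plane('wrist',[(319,42.5),(321,314)],zt,s)-s['position'])@R;print(q)
# jig roof bolts from w2
b=plane('wrist',[(317,310),(395,294)],56,dict(position=np.array([596.1,113.7,271.4]),ee_rot=np.array([[.132,.991,.002],[.991,-.132,0],[0,.002,-1]])));print(b,b.mean(0))
j=np.array([616,28.5]);a=np.radians(95.1);U=np.array([np.cos(a),np.sin(a)])
for k in(-190,-120,-50,65,125):print(k,j+k*U)
E
```

```text
[[94.9 -1.4 33.3]
 [76.2 -1.2 33.7]
 [57.8 -0.8 33.4]
 [38.8 -0.8 33.6]] bar in tool: angle -0.6853279850681293 y at grip -0.26925466829356964
[[ 9.98719674e+01 -9.74205243e-01  1.55223622e+02]
 [-2.41335913e+01 -1.43109441e-01  1.55194697e+02]]
[[584.80545308  49.3470342   56.        ]
 [642.25739072  54.44477224  56.        ]] [613.5314219   51.89590322  56.        ]
-190 [ 632.8899164  -160.74780243]
-120 [626.66731562 -91.02492785]
-50 [620.44471484 -21.30205327]
65 [610.2218707   93.24266925]
125 [604.88821289 153.00513318]
```

```bash
python3 -m creep '[[[0,0,-0.003,0,0,0.3,-0.8],[0,0,-0.003,0,0,0.6,-0.8],[0,0,-0.003,0,0,0.8,-0.8],[0,0,-0.003,0,0,0.88,-0.8],[0,0,-0.003,0,0,0.917,-0.8],[0,0,-0.003,0,0,0.917,-0.8]]]'
```

```text
time_s: 14.02
position: [633.9, -165.1, 195.4]
ee_rot: [[-0.081, 0.997, 0.001], [0.997, 0.081, -0.0], [-0.0, 0.001, -1.0]]
wrist_force: [-0.1, -0.1, -2.9]
opening: 31.6
finger_force: 110.8
```

```bash
python3 -m creep '[[[0,0,0,0.13,-0.002,0.004,-0.8],[0,0,0,0.26,-0.004,0.006,-0.8],[0,0,0,0.4,-0.006,0.006,-0.8],[0,0,0,0.4,-0.006,0.006,-0.8]]]'
python3 - <<'E'
from h import *
s=r.state();print(s['wrist_force'],s['ft_torque'])
for n in('wrist','side','top'):
    p,d=r.capture(n);cv2.imwrite(f'pics/{n}6.png',p[:,:,::-1])
c=cv2.imread('pics/side6.png')[130:300,270:440];cv2.imwrite('pics/side6c.png',cv2.resize(c,None,fx=3,fy=3,interpolation=cv2.INTER_CUBIC))
E
```

```text
time_s: 14.52
position: [628.0, -102.1, 194.2]
ee_rot: [[-0.084, 0.996, 0.0], [0.996, 0.084, 0.001], [0.001, 0.0, -1.0]]
wrist_force: [0.1, -1.1, -3.0]
opening: 31.5
finger_force: 110.8
[ 0.112743   -1.07819632 -2.98303999] [-0.10398426 -0.00591414 -0.01790814]
```

View pics/wrist6.png

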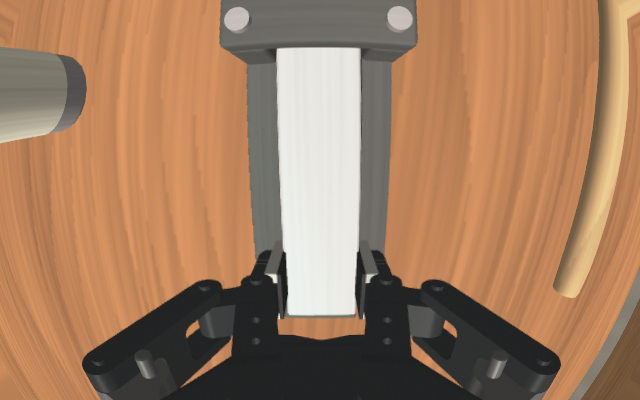

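```bash
python3 -m creep '[[[0,0,0,0.12,-0.001,0.003,-0.8],[0,0,0,0.25,-0.003,0.006,-0.8],[0,0,0,0.38,-0.004,0.006,-0.8],[0,0,0,0.5,-0.005,0.006,-0.8],[0,0,0,0.52,-0.005,0.006,-0.8],[0,0,0,0.52,-0.005,0.006,-0.8]]]'
python3 -m creep '[[[0,0,0,0,0,0,-0.8],[0,0,0,0,0,0,0.1],[0,0,0,0,0,0,0.2],[0,0,0,0,0,0,0.2],[0,0,0,0,0,-0.3,0.3],[0,0,0,0,0,-0.7,0.3],[0,0,0,0,0,-0.7,0.3]]]'
```

```text
time_s: 15.42
position: [621.0, -26.3, 193.4]
ee_rot: [[-0.082, 0.997, 0.001], [0.997, 0.082, 0.001], [0.001, 0.001, -1.0]]
wrist_force: [-2.6, 6.6, 8.3]
opening: 31.7
finger_force: 112.2
time_s: 16.3
position: [621.9, -27.6, 302.3]
ee_rot: [[-0.08, 0.997, 0.007], [0.997, 0.08, -0.0], [-0.001, 0.007, -1.0]]
wrist_force: [-0.2, -0.1, -0.4]
opening: 55.6
finger_force: 0.0
```

```bash
python3 -m creep '[[[0,0,0,0.3,0,0,1],[0,0,0,0.6,-0.01,0,1],[0,0,0,0.81,-0.013,0,1],[0,0,0,0.81,-0.013,0,1],[0,0,0,0.81,-0.013,0,1]]]'
python3 - <<'E'
from h import *
import pickle
s=r.state();p,d=r.capture('wrist');cv2.imwrite('pics/w7.png',p[:,:,::-1]);pickle.dump((s,d),open('pics/w7.pkl','wb'))
E
```

```text
time_s: 16.92
position: [609.1, 92.5, 297.5]
ee_rot: [[-0.08, 0.997, -0.001], [0.997, 0.08, -0.001], [-0.001, -0.001, -1.0]]
wrist_force: [0.1, -0.7, 0.6]
opening: 85.5
finger_force: 0.0
```

View pics/w7.png

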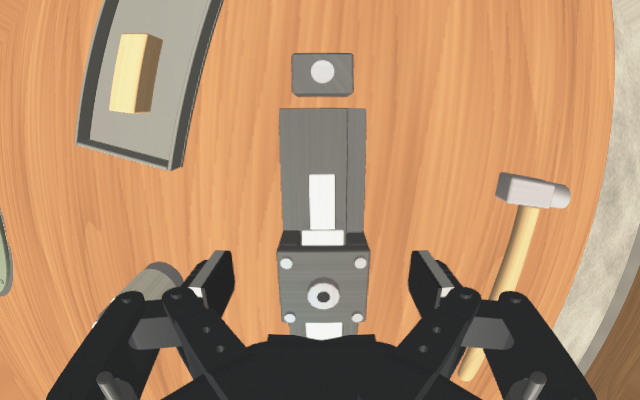

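The bar is through the bridge: tongue end at (322,174), shoulder at about row 231. The stop's near face is at row 96 at its foot. I'll measure the tongue and the stop.

```bash
python3 - <<'E'
from h import *
import pickle
s,d=pickle.load(open('pics/w7.pkl','rb'))
p=cv2.imread('pics/w7.png');h=cv2.cvtColor(p,cv2.COLOR_BGR2HSV).astype(int)
j=np.array([616,28.5]);a=np.radians(95.1);U=np.array([np.cos(a),np.sin(a)]);N=np.array([U[1],-U[0]])
def J(u,z):
    q=plane('wrist',u,z,s)[:,:2]-j;return np.round(np.c_[q@N,q@U],1)
print('nose',J([(309,174),(335,174)],38),'tongue mid',J([(309,215),(336,215)],38))
m=(h[...,1]<40)&(h[...,2]>200)
for v in(180,195,210,225):
    u=np.where(m[v,295:350])[0]+295;print(v,u.min(),u.max(),J([((u.min()+u.max())/2,v)],38))
print('shoulder',J([(322,231)],38),'stop top near',J([(293,96),(353,96)],45),'top far',J([(293,54),(352,54)],45),'bush',J([(323,296)],65),'plate end',J([(280,109),(346,109)],10))
st=np.array(s['position'][:2])-j;print('tool',st@N,st@U, np.degrees(np.arctan2(s['ee_rot'][1][0],s['ee_rot'][0][0])))
E
```

```text
nose [[-10.5  90. ]
 [  9.2  89.9]] tongue mid [[-11.1  57.4]
 [ 10.1  57.3]]
180 309 334 [[-1.1 85.3]]
195 309 334 [[-1.2 73.5]]
210 310 334 [[-0.9 61.5]]
225 310 334 [[-1. 49.]]
shoulder [[-1.  43.9]] stop top near [[-20.8 148.3]
 [ 21.8 148. ]] top far [[-20.5 179.2]
 [ 21.3 178.9]] bush [[-0.6  0.1]] plate end [[-34.9 140. ]
 [ 19.5 139.3]]
tool -1.1706944356244549 64.39710952765247 94.61099033821762
```

```bash
python3 -m creep '[[[0,0,0,0,0,0.3,1],[0,0,0,0,0,0.6,1],[0,0,0,0,0,0.694,1],[0,0,0,0,0,0.694,1],[0,0,0,0,0,0.694,-0.5],[0,0,0,0,0,0.694,-0.9],[0,0,0,0,0,0.694,-0.9],[0,0,0,0,0,0.694,-0.9],[0,0,0,0,0,0.694,-0.9],[0,0,0,0,0,0.694,-0.9]]]' 40
python3 -m creep '[[[0,0,0,0.1,0,0,-0.9],[0,0,0,0.2,-0.001,0,-0.9],[0,0,0,0.3,-0.002,0,-0.9],[0,0,0,0.36,-0.003,0,-0.9],[0,0,0,0.36,-0.003,0,-0.9],[0,0,0,0.36,-0.003,0,-0.9]]]'
```

```text
time_s: 18.23
position: [609.4, 93.3, 194.5]
ee_rot: [[-0.081, 0.997, 0.001], [0.997, 0.081, 0.0], [-0.0, 0.001, -1.0]]
wrist_force: [-0.4, -0.5, 7.0]
opening: 19.3
finger_force: 39.6
time_s: 18.98
position: [604.4, 147.9, 194.5]
ee_rot: [[-0.081, 0.997, 0.001], [0.997, 0.081, 0.001], [0.001, 0.001, -1.0]]
wrist_force: [-1.1, 3.8, 5.2]
opening: 18.6
finger_force: 39.3
```

```bash
for i in 1 2; do python3 -m creep '[[[0,0,0,0.01,0,0,-0.9],[0,0,0,0.013,0,0,-0.9]]]' | egrep 'posi|wrist'; done
```

```text
position: [604.5, 148.4, 194.5]
wrist_force: [-0.8, -6.7, 8.0]
position: [604.4, 150.0, 194.4]
wrist_force: [-0.1, -7.4, 8.6]
```

```bash
for i in 1 2; do python3 -m creep '[[[0,0,0,0.01,0,0,-0.9],[0,0,0,0.013,0,0,-0.9]]]' | egrep 'posi|wrist|open'; done
python3 - <<'E'
from h import *
s=r.state();p,d=r.capture('wrist');cv2.imwrite('pics/w8.png',p[:,:,::-1])
cv2.imwrite('pics/w8c.png',cv2.resize(p[100:300,240:400,::-1],None,fx=3,fy=3))
E
```

```text
position: [604.3, 151.9, 194.5]
wrist_force: [-0.4, -6.2, 8.1]
opening: 19.0
position: [604.3, 153.1, 194.4]
wrist_force: [1.0, -11.8, 10.2]
opening: 18.6
```

View pics/w8c.png

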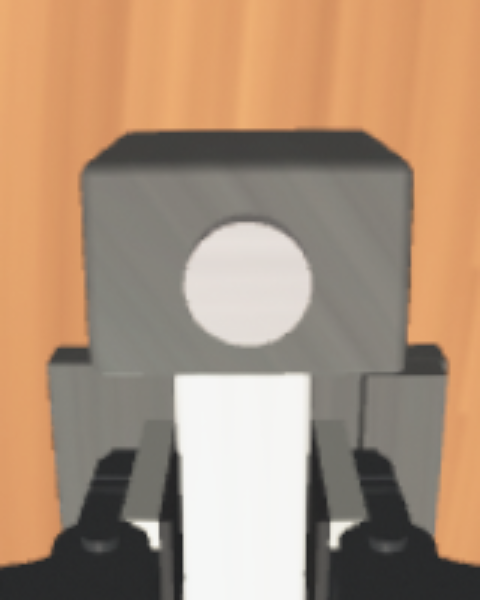

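The tongue seems to meet the stop, but the stop's top edge hides the last few millimetres. I'll creep on until the force shows contact.

```bash
for i in 1 2 3; do python3 -m creep '[[[0,0,0,0.008,0,0,-0.9],[0,0,0,0.01,0,0,-0.9]]]' | egrep 'posi|wrist|open'; done
```

```text
position: [604.3, 153.4, 194.4]
wrist_force: [0.6, -18.7, 13.9]
opening: 19.1
position: [604.3, 153.8, 194.4]
wrist_force: [-0.1, -24.4, 15.6]
opening: 18.8
position: [604.4, 154.1, 194.4]
wrist_force: [0.2, -32.0, 18.8]
opening: 18.8
```

```bash
python3 -m creep '[[[0,0,0,-0.015,0,0,-0.9],[0,0,0,-0.015,0,0,-0.2],[0,0,0,-0.015,0,0,-0.1],[0,0,0,-0.015,0,0,0],[0,0,0,-0.015,0,-0.3,0],[0,0,0,-0.015,0,-0.7,0.3],[0,0,0,0.3,0,-1,0.3],[0,0,0,0.5,0,-1,0.3],[0,0,0,0.5,0,-1,0.3],[0,0,0,0.5,0,-1,0.3]]]'
python3 - <<'E'
from h import *
s=r.state();p,d=r.capture('wrist');q=p[:,:,::-1].copy();cv2.imwrite('pics/w9.png',q)
h=cv2.cvtColor(q,cv2.COLOR_BGR2HSV).astype(int);m=(h[...,1]<40)&(h[...,2]>200)
j=np.array([616,28.5]);a=np.radians(95.1);U=np.array([np.cos(a),np.sin(a)]);N=np.array([U[1],-U[0]])
for v in range(140,330,8):
    u=np.where(m[v,290:355])[0]+290
    if len(u)>8:
        w=plane('wrist',[(u.min()-.5,v),(u.max()+.5,v)],38,s)[:,:2]-j;print(v,np.round(w@N,1),np.round((w@U).mean(),1))
E
```

```text
time_s: 22.02
position: [597.2, 233.6, 343.3]
ee_rot: [[-0.081, 0.997, -0.001], [0.997, 0.081, -0.001], [-0.001, -0.001, -1.0]]
wrist_force: [-0.2, -0.7, 0.2]
opening: 55.5
finger_force: 0.0
236 [-7.7  7.7] 162.3
244 [-5.8  5.8] 153.9
252 [-10.9   8.8] 145.3
260 [-11.    8.8] 136.4
268 [-11.2   8.9] 127.4
276 [-10.4   8.9] 118.1
284 [-10.6   9. ] 108.5
292 [-18.1  15.3] 98.5
300 [-18.4  15.5] 88.3
308 [-17.7  15.7] 77.6
316 [-18.   15.9] 66.6
324 [-18.4  16.1] 55.2
```

View pics/w9.png

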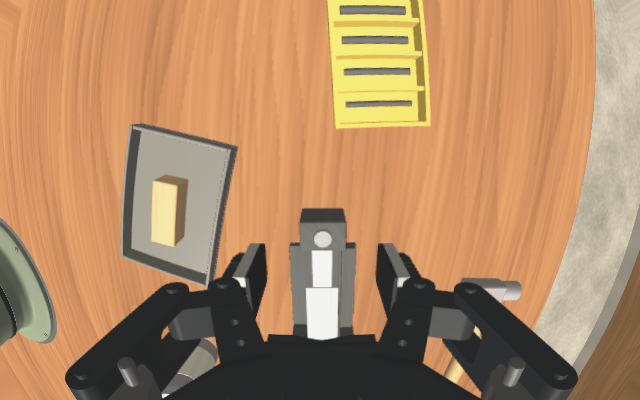

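The bar lies straight and centred with its tongue at the stop (322,250). The offcut is in the tray, and the yellow box, which I never went near, is clear of the gripper.

```bash
python3 -c "
from station import r
print(r.job_done())"
```

```text
the job is handed in; nothing more can be done
None
```

The job is handed in, with no verdict returned: the offcut is in the scrap tray, the bar went through under the bridge and its tongue is against the stop (contact force rose to about 32 N), everything is let go, and I never went near the can, jar or bit box.

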